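# Set and clamp the blue specimen stage

### The job

Slide the blue specimen carriage along its bed until the white pointers on it stand at the bed's red index tabs, and then, with it there, lock it by turning its black clamp knob clockwise as far as it goes. Leave the orange carriage and its knob alone, and let go at the end.

Things in the scene. Friction and masses are not known exactly. Their poses are not given: they have to be found in the camera images.
- blue_knob_grip (a point): On the axis of the blue carriage's clamp knob, mid grip bar, 75 mm above the table. Black bar: 42 mm long (point x), 14 mm thick (point y: pinch here), from 20 mm below to 9 mm above the point, on a 44 mm pale disc. Turns with the knob. Blue plate 170 x 70 mm, top at 36 mm; its two white pointers are in line with the knob axis. Unclamped, about 2 N on the knob slides it; travel 190 mm.
- blue_knob (a joint): Turn of that clamp knob in rad, growing clockwise from above. 0 to 0.25: free, the bar nearly square to the travel; from about 1.0 a shoe presses on the guide and holds the carriage; 1.4: stop, fully clamped. Turning takes 0.1 to 0.15 N m; it stays where it is left.
- blue_index: Fixed pair of red tabs (16 x 8 mm, 22 mm high) on the long edges of the blue carriage's aluminium bed (220 x 300 mm). Origin midway between them, on the bed, 12 mm above the table. x axis runs through both tabs (at -100 and +100 mm), y axis along the carriage's travel. The knob axis runs on the line x = -50 mm and belongs at y = 0; it starts on the -y side.
- amber_knob_end (a point): End of the grip bar (20 mm off the axis, 75 mm above the table) of the identical clamp knob on the orange carriage, which stands beside the blue one on its own bed with its own red tabs. Not to be moved.

How it is judged:
On the way:
1. the blue carriage stands at the red index (within 12 mm) with its knob still unclamped (y of blue_knob_grip in the frame of blue_index between -0.012 and 0.012 m and value of joint blue_knob below 0.8 rad), for 0.1 s.
At the end, for the whole second after the job is handed in: The blue carriage's pointers (knob axis) stand within 12 mm of the red index along the travel, its clamp knob is turned clockwise to within 0.2 rad (11 degrees) of its stop at 1.4 rad, and the orange carriage and knob have stayed where they were (y of blue_knob_grip in the frame of blue_index between -0.012 and 0.012 m and value of joint blue_knob above 1.2 rad); the robot touches nothing.
It fails at once if the orange carriage or its knob is moved by more than 8 mm (distance of amber_knob_end from where it was at the start of the episode above 0.008 m).
It also fails if it takes over 38 s, if anything falls off the work surface, if the arm or the gripper's body presses on something with over 40 N, if the wrist force passes 120 N, or if a joint passes its speed limit or range.

### The arm

A 6-joint arm with a two-finger parallel gripper is mounted at the origin on the work surface. World frame = base frame: x ahead of the robot, y to its left, z up, the work surface at z = 0. Lengths are in m, angles in rad, forces in N, time in s.
With the tool pointing down it reaches from about 0.3 to 0.85 m from the base axis. Payload 4.2 kg.
Tool frame: the origin (TCP) lies on the centre line of the jaws, within the pads' length; the fingertips stand 8 mm ahead of it and the grasp point (between the pads) lies 11 mm behind it; z points along the fingers, y is the line along which they close (so a half turn about z gives the same grasp; the last joint's range is limited). The gripper opens to 91 mm and grips with 3 to 60 N. Pads are 32 mm wide; open, the fingers measure 118 mm over their backs; the gripper's body (76 mm by 178 mm) begins 60 mm behind the grasp point.
Start: joints at [1.184, 0.32, 1.565, -0, 1.257, -0.02], TCP at [0.206, 0.537, 0.222] pointing down, gripper open.
Joint ranges: [-3.11, 3.11], [-0.84, 2.01], [0.21, 2.61], [-1.34, 4.49], [0.05, 2.63], [-2.56, 2.56]. Speed limits (rad/s): [2.57, 2.57, 3.14, 3.14, 3.14, 3.14].

### API

Orientations are given as a rotation vector (axis times angle).
In Python, from workcell import manip, cams, finish_job gives the robot as it stands. The module is installed in compiled form; this text tells all that it offers.
- The arm moves only by the tool carry_out, never from a script. Its argument "moves" is a list that holds one entry, the list of rows, each a list of 7 numbers: the shift along the tool's x, y, z in mm, then the turn, a rotation vector about the tool's x, y, z in degrees, then the opening, from 0 (shut) to 1 (fully open). A call has 1 to 20 rows; each row shifts and turns the commanded pose from where the row before left it, along the tool's axes as they then stand; what a row does not reach is not made up. A row lasts 1/8 s, in which the tool goes at most 62.5 mm and 10.7 degrees, less where a joint would pass 70% of its speed; a pose out of reach is approached as far as the arm can. A call is refused whole if a number of a shift passes 62.5 or a number of a turn 10.7, either way. A call with a gripper value outside its range is refused whole. The fingers move at their own pace and stop on an object; "grip_force" is the grip in N (left out, the last holds). Time passes only in rows, so rows that do not move let the fingers close. It gives the time, the measured TCP pose, the force, the opening and the grip force at its end, in the units of the state.
- manip.observe(): the state, without advancing time (a new reading comes with each control period).
- cams.read_camera(name): name is "side" or "top" or "wrist"; returns a dict with "pixels" (480x640x3 uint8, red, green, blue), "depth" (480x640 float32, m along the optical axis (not along the pixel's ray), 0 where there is no reading), "fx", "fy", "cx", "cy" (pixels), "k1" (the pictures are not rectified: a ray, as slopes to the right and down, at radius r is drawn at 1 + k1 r^2 times it, then the intrinsics apply), "view" (4x4, takes a point from world to camera coordinates); the wrist camera has in their place "hand_eye" (4x4, takes a point from camera to tool coordinates, whose origin is the TCP and whose axes are the flange's). Camera axes: x right, y down, z forward; pixel columns grow to the right and rows downward; lengths in m; the calibration is good to about 2 mm. A picture is of the moment at which its call begins: read the wrist's pose just before it.
- finish_job(): hands the job in; it is judged then, once.
Trained networks look in the newest picture that a camera, given by its name, has taken for a name from the list of things; names that differ only in an ending like _2 or _b are one class to them, and where a whole thing is asked for, a point or a joint stands for the part that bears it (a point fixed in the world has none). Each returns a list of dicts, best first, with "score" (0 to 1); they miss things now and then, are a little off and sometimes report something else, mostly with a low value. They report only what shows in the picture. A call takes as long as a camera call.
- cams.recognise(camera, thing): "box" ([left, top, right, bottom] in pixels, round what is visible of it).
- cams.spot_point(camera, thing): "location" ([column, row] in pixels: a listed point, or the origin of a listed thing).
The state is a dict: "clock": time; "qpos": joint angles; "qvel": joint speeds; "joint_torque": joint torques, N m; "tool_pos": TCP position; "ee_rot": TCP orientation; "contact_force": force on the tool from outside, world axes, zero at the start; "moment": the same for the moment, N m; "finger_gap": finger opening in m; "grip_force": force on a finger pad.
Only numpy, scipy, OpenCV 4.12 (cv2) and the standard library are available. Lean on these libraries where they do the work, as an engineer would, in place of code of your own. Each camera call takes 0.05 s, during which the arm holds its last target. There are 200 camera calls.

## Working session

There is one attempt and no reset: what is moved stays moved. The work goes in short steps, Python scripts to look and compute and a tool call to move; the robot and the scene stay as the last step left them, time stands still between calls to the robot, and variables do not carry over. Pictures are saved under pics/ and viewed, at most 10 in all, crops included, and the job is handed in when it is done.

Besides the shell and the picture viewer there is one more tool, called after ">>>" by a JSON object that holds its "name" and its "arguments". carry_out: Moves the arm, as the interface text tells. Its arguments: {"type":"object","properties":{"moves":{"type":"array","items":{"type":"array","items":{"type":"array","items":{"type":"number"}}}},"grip_force":{"type":"number"}},"required":["moves"]}

```bash
mkdir -p pics; cat > h.py <<'E'
import numpy as np, cv2
from workcell import manip, cams, finish_job
from scipy.spatial.transform import Rotation as R
def cam2world(im, s):
    if 'view' in im: return np.linalg.inv(im['view'])
    T=np.eye(4); T[:3,:3]=R.from_rotvec(s['ee_rot']).as_matrix(); T[:3,3]=s['tool_pos']
    return T@im['hand_eye']
def px2world(im, s, px, z):
    K=np.array([[im['fx'],0,im['cx']],[0,im['fy'],im['cy']],[0,0,1.]])
    r=cv2.undistortPoints(np.array([[px]],float),K,np.array([im['k1'],0,0,0.]))[0,0]
    T=cam2world(im,s); d=T[:3,:3]@np.array([r[0],r[1],1]); o=T[:3,3]
    return o+d*(z-o[2])/d[2]
def save(im,n): cv2.imwrite('pics/'+n+'.png',im['pixels'][:,:,::-1])
E
python3 - <<'E'
from h import *
s=manip.observe(); print(s['tool_pos'],s['ee_rot'],s['clock'])
Z={'blue_knob_grip':.075,'blue_index':.012,'amber_knob_end':.075}
for c in ['top','side','wrist']:
    s=manip.observe(); im=cams.read_camera(c); save(im,c+'0')
    for t in Z:
        for d in cams.spot_point(c,t)[:3]: print(c,t,round(d['score'],2),np.round(d['location'],1),px2world(im,s,d['location'],Z[t]).round(4))
E
```

```text
[0.2060146  0.53628058 0.22111233] [-5.72810744e-01 -3.08857442e+00  2.80900137e-03] 0.0
top blue_knob_grip 0.89 [450.2 273. ] [ 0.4532 -0.2449  0.075 ]
top amber_knob_end 0.83 [206.5 243.3] [0.4959 0.156  0.075 ]
side blue_knob_grip 0.62 [315.7 330.2] [ 0.4573 -0.2433  0.075 ]
side amber_knob_end 0.77 [281.1 205. ] [0.4882 0.1464 0.075 ]
```

View pics/top0.png

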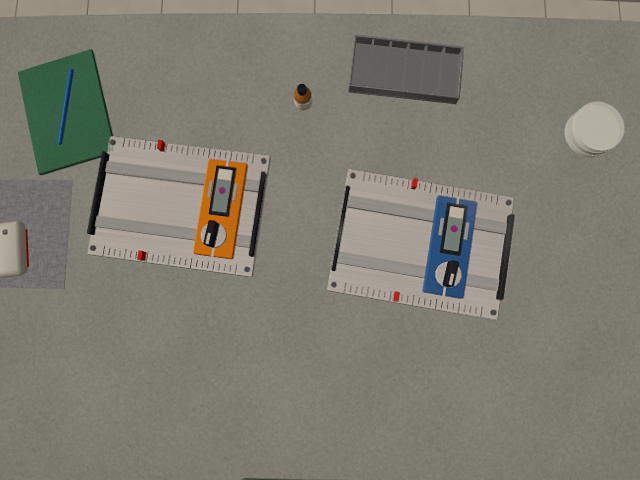

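```bash
python3 - <<'E'
from h import *
for c in ['top','side']:
    s=manip.observe(); im=cams.read_camera(c); p=im['pixels'].astype(int)
    m=((p[...,0]>130)&(p[...,1]<70)&(p[...,2]<70)).astype(np.uint8)
    n,l,st,ce=cv2.connectedComponentsWithStats(m)
    for i in range(1,n):
        if st[i,4]>8:
            d=np.median(im['depth'][l==i]); T=cam2world(im,s)
            zc=[px2world(im,s,ce[i],z) for z in (.012,.022,.034)]
            # world z by depth
            V=np.linalg.inv(T); ds=[(V@np.r_[q,1])[2] for q in zc]
            print(c,ce[i].round(1),st[i,4],'z',np.interp(-d,-np.array(ds),[.012,.022,.034]).round(4),d.round(4),np.round(ds,3),[q[:2].round(4) for q in zc])
    if c=='top':
        a=p[170:320,320:520].astype(np.uint8); cv2.imwrite('pics/crop.png',cv2.resize(a,None,fx=4,fy=4,interpolation=cv2.INTER_CUBIC)[:,:,::-1])
        sub=p[255:292,435:468]; dk=(sub.max(2)<55); ys,xs=np.nonzero(dk)
        r=cv2.minAreaRect(np.c_[xs+435,ys+255].astype(np.float32)); b=cv2.boxPoints(r)
        print(r,[px2world(im,s,q,.084)[:2].round(4) for q in b])
E
```

```text
top [159.  143.6] 33 z 0.034 0.979 [1.004 0.993 0.981] [array([0.684 , 0.2658]), array([0.681 , 0.2626]), array([0.6774, 0.2586])]
top [414.4 182.2] 42 z 0.034 0.9644 [0.988 0.978 0.965] [array([ 0.618 , -0.1963]), array([ 0.6157, -0.1948]), array([ 0.6129, -0.193 ])]
top [139.3 254.9] 33 z 0.034 0.9551 [0.979 0.969 0.957] [array([0.4804, 0.29  ]), array([0.4795, 0.2865]), array([0.4784, 0.2823])]
top [396.  296.1] 44 z 0.034 0.9398 [0.964 0.954 0.942] [array([ 0.4158, -0.1638]), array([ 0.4156, -0.1626]), array([ 0.4153, -0.1612])]
((451.10107421875, 270.0617980957031), (10.718303680419922, 32.904441833496094), 12.994616508483887) [array([ 0.4333, -0.2298]), array([ 0.4854, -0.2423]), array([ 0.4817, -0.2593]), array([ 0.4296, -0.2467])]
side [267.  11.] 13 z 0.034 2.5964 [3.165 3.116 3.057] [array([0.9215, 2.546 ]), array([0.912 , 2.4935]), array([0.9005, 2.4305])]
side [295.4  12.9] 47 z 0.034 2.5517 [3.101 3.053 2.995] [array([1.0695, 2.4237]), array([1.0577, 2.3731]), array([1.0435, 2.3124])]
side [396. 310.] 24 z 0.0337 0.9169 [0.949 0.934 0.917] [array([ 0.6248, -0.1734]), array([ 0.6199, -0.1835]), array([ 0.6141, -0.1957])]
side [281.5 321.5] 16 z 0.0335 0.8987 [0.93  0.915 0.898] [array([ 0.4214, -0.1415]), array([ 0.4197, -0.1522]), array([ 0.4177, -0.1649])]
```

View pics/crop.png

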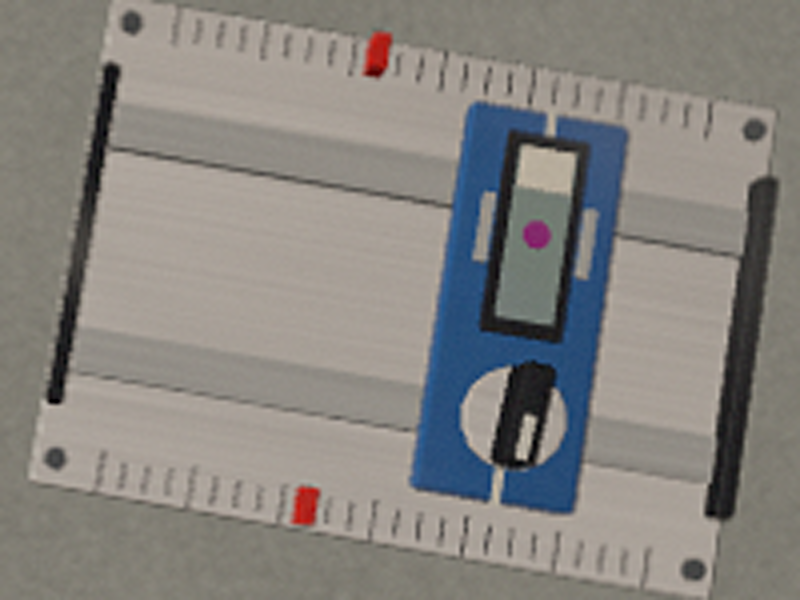

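View pics/side0.png

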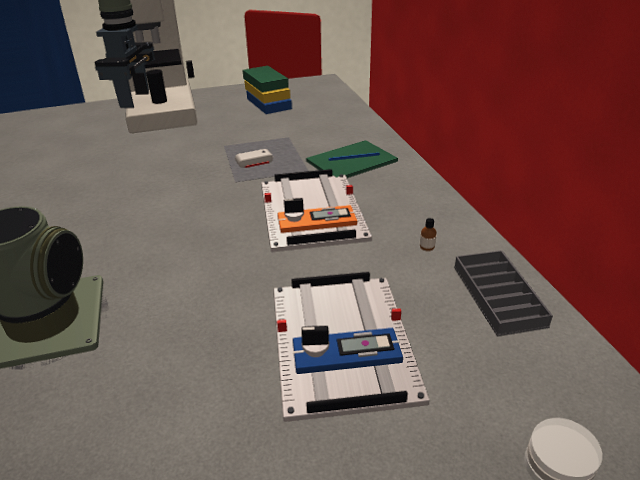

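>>> {"name": "carry_out", "arguments": {"moves": [[[-32,-40,0,0,0,0,0.6],[-32,-40,0,0,0,0,0.6],[-32,-40,0,0,0,0,0.6],[-32,-40,0,0,0,0,0.6],[-32,-40,0,0,0,0,0.6],[-32,-40,0,0,0,0,0.6],[-32,-40,0,0,0,0,0.6],[-32,-40,0,0,0,0,0.6],[-32,-40,0,0,0,0,0.6],[-32,-40,0,0,0,0,0.6],[-32,-40,0,0,0,0,0.6],[-32,-40,0,0,0,0,0.6],[-32,-40,0,0,0,0,0.6],[-32,-40,0,0,0,0,0.6],[-32,-40,0,0,0,0,0.6],[-32,-40,0,0,0,0,0.6],[0,0,0,0,0,-4,0.6],[0,0,0,0,0,-4,0.6],[0,0,0,0,0,0,0.6]]], "grip_force": 20}}

```text
clock: 3.08
tool_pos: [0.4546, -0.2444, 0.2219]
ee_rot: [-0.358, -3.121, -0.0]
contact_force: [-0.0, 0.5, 0.3]
finger_gap: 0.0548
grip_force: 0.0
```

```bash
cat > w.py <<'E'
from h import *
import sys
s=manip.observe(); im=cams.read_camera('wrist'); save(im,sys.argv[1])
M=R.from_rotvec(s['ee_rot']).as_matrix()
print(s['clock'],s['tool_pos'].round(4) if hasattr(s['tool_pos'],'round') else s['tool_pos'],'x',M[:,0].round(3),'y',M[:,1].round(3),'z',M[:,2].round(3),np.round(s['qpos'],2),s['finger_gap'])
for t,z in [('blue_knob_grip',.075),('blue_index',.012)]:
    for d in cams.spot_point('wrist',t)[:2]:
        q=px2world(im,s,d['location'],z); print(t,round(d['score'],2),np.round(d['location'],1),q.round(4),'tool mm',(M.T@(q-s['tool_pos'])*1000).round(1))
p=im['pixels'].astype(int); m=((p[...,0]>130)&(p[...,1]<70)&(p[...,2]<70)).astype(np.uint8)
n,l,st,ce=cv2.connectedComponentsWithStats(m)
for i in range(1,n):
    if st[i,4]>40: print('red',ce[i].round(0),st[i],px2world(im,s,ce[i],.034).round(4))
E
python3 w.py w1
```

```text
3.075 [ 0.4546 -0.2444  0.2219] x [-0.974  0.226  0.   ] y [0.226 0.974 0.   ] z [-0.  0. -1.] [-0.52  0.23  1.7   0.    1.22 -1.86] 0.05482254103250006
blue_knob_grip 0.67 [312.5 217.1] [ 0.4526 -0.2474  0.075 ] tool mm [  1.3  -3.4 146.9]
red [401. 144.] [397 135   9  19 122] [ 0.4158 -0.1616  0.034 ]
```

View pics/w1.png

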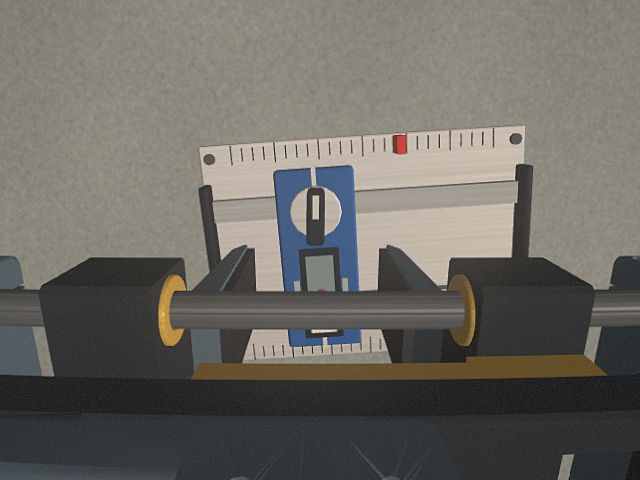

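The wrist picture shows the knob centred at about (316,214), its bar lined up with the tool's x axis and lying between the fingers. The near red tab is at (401,144). I'll descend and pinch.

>>> {"name": "carry_out", "arguments": {"moves": [[[0,-1,25,0,0,0,0.6],[0,0,25,0,0,0,0.6],[0,0,25,0,0,0,0.6],[0,0,25,0,0,0,0.6],[0,0,25,0,0,0,0.6],[0,0,18,0,0,0,0.6],[0,0,10,0,0,0,0.6],[0,0,0,0,0,0,0.4],[0,0,0,0,0,0,0.2],[0,0,0,0,0,0,0.1],[0,0,0,0,0,0,0.05],[0,0,0,0,0,0,0.05],[0,0,0,0,0,0,0.05]]], "grip_force": 20}}

```text
clock: 4.85
tool_pos: [0.4546, -0.2454, 0.0693]
ee_rot: [0.356, 3.121, -0.0]
contact_force: [-0.6, 0.0, 3.2]
finger_gap: 0.0138
grip_force: 20.0
```

```bash
python3 w.py w2; python3 -c "
from h import *
s=manip.observe();print(s['contact_force'],s['moment'],s['grip_force'])"
```

```text
4.85 [ 0.4546 -0.2454  0.0693] x [-0.974  0.225 -0.001] y [ 0.225  0.974 -0.   ] z [ 0.001 -0.    -1.   ] [-0.52  0.38  1.91  0.    0.85 -1.86] 0.013761637450551128
blue_knob_grip 0.56 [315.9 291.8] [ 0.4523 -0.2454  0.075 ] tool mm [ 2.2 -0.5 -5.7]
red [467. 150.] [460 138  14  33 229] [ 0.414  -0.1618  0.034 ]
[-0.09084144  0.07143225  3.67248365] [-0.02001624  0.08955546 -0.06922333] 19.98816579580307
```

View pics/w2.png

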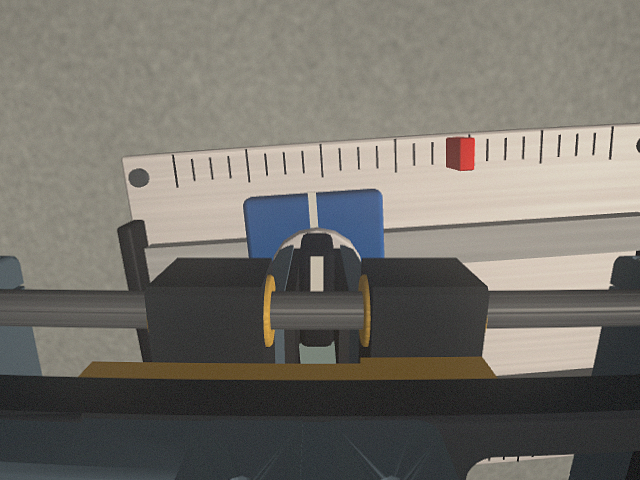

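>>> {"name": "carry_out", "arguments": {"moves": [[[0,3,0,0,0,0,0.05],[0.5,7,0,0,0,0,0.05],[0.5,8,0,0,0,0,0.05],[0.5,8,0,0,0,0,0.05],[0.5,8,0,0,0,0,0.05],[0.7,8,0,0,0,0,0.05],[0.5,8,0,0,0,0,0.05],[0.5,8,0,0,0,0,0.05],[0.5,8,0,0,0,0,0.05],[0.5,6,0,0,0,0,0.05],[0.5,3,0,0,0,0,0.05],[0,0,0,0,0,0,0.05],[0,0,0,0,0,0,0.05],[0,0,0,0,0,0,0.05]]]}}

```text
clock: 6.75
tool_pos: [0.4666, -0.1707, 0.0693]
ee_rot: [0.356, 3.121, 0.001]
contact_force: [0.3, 1.0, 5.0]
finger_gap: 0.0138
grip_force: 20.0
```

```bash
python3 w.py w3; python3 -c "
from h import *
s=manip.observe();print(s['contact_force'],s['moment'],s['grip_force'])"
```

```text
6.75 [ 0.4666 -0.1707  0.0693] x [-0.974  0.225 -0.001] y [0.225 0.974 0.001] z [ 0.001  0.001 -1.   ] [-0.37  0.35  1.95  0.    0.83 -1.72] 0.01376613928868692
red [312. 164.] [304 147  17  34 383] [ 0.4159 -0.1614  0.034 ]
[-0.79708144  1.68717209  6.52183315] [ 0.2165329   0.07011587 -0.03496365] 19.992115795612335
```

View pics/w3.png

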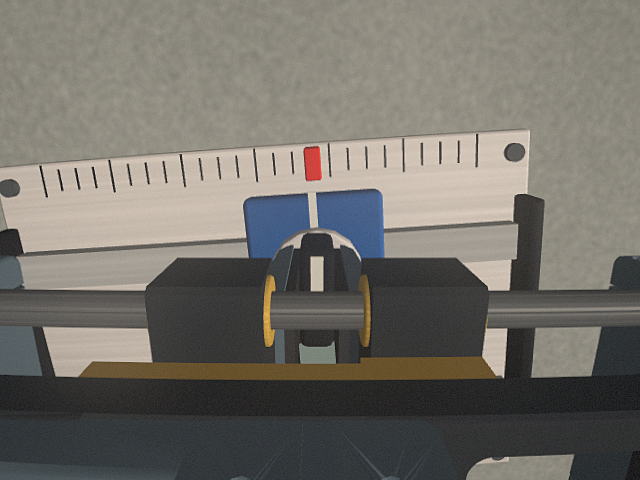

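The picture shows the pointer (about 312,193) in line with the tab at (312,164), within about 1 mm. Next I'll turn clockwise.

>>> {"name": "carry_out", "arguments": {"moves": [[[0,0,0,0,0,5,0.05],[0,0,0,0,0,7,0.05],[0,0,0,0,0,7,0.05],[0,0,0,0,0,7,0.05],[0,0,0,0,0,7,0.05],[0,0,0,0,0,7,0.05],[0,0,0,0,0,7,0.05],[0,0,0,0,0,7,0.05],[0,0,0,0,0,7,0.05],[0,0,0,0,0,7,0.05],[0,0,0,0,0,4,0.05],[0,0,0,0,0,0,0.05],[0,0,0,0,0,0,0.05]]], "grip_force": 35}}

```text
clock: 8.52
tool_pos: [0.4662, -0.171, 0.0693]
ee_rot: [2.123, 2.316, 0.0]
contact_force: [-1.5, -0.8, 5.8]
finger_gap: 0.0137
grip_force: 35.0
```

```bash
python3 w.py w4; python3 -c "
from h import *
s=manip.observe();print(s['contact_force'],s['moment'],s['grip_force'])"
```

```text
8.525 [ 0.4662 -0.171   0.0693] x [-0.087  0.996 -0.   ] y [0.996 0.087 0.   ] z [ 0. -0. -1.] [-0.37  0.35  1.95 -0.    0.83 -0.46] 0.0137232965232643
blue_knob_grip 0.9 [315.3 292.4] [ 0.465  -0.1699  0.075 ] tool mm [ 1.2 -1.2 -5.7]
red [225. 232.] [207 219  38  28 714] [ 0.418  -0.1584  0.034 ]
[-1.40432806 -0.78621727  6.23088902] [-0.25198891  0.33743287 -0.07474943] 34.98837769031525
```

>>> {"name": "carry_out", "arguments": {"moves": [[[0,0,0,0,0,3,0.05],[0,0,0,0,0,3,0.05],[0,0,0,0,0,0,0.05]]]}}

```text
clock: 9.05
tool_pos: [0.4662, -0.171, 0.0693]
ee_rot: [2.237, 2.205, -0.001]
contact_force: [-2.4, 0.2, 7.2]
finger_gap: 0.0137
grip_force: 35.1
```

```bash
python3 w.py w5; python3 -c "
from h import *
s=manip.observe();print(s['contact_force'],s['moment'],s['grip_force'])"
```

```text
9.05 [ 0.4662 -0.171   0.0693] x [ 0.014  1.    -0.001] y [ 1.    -0.014 -0.   ] z [-0.    -0.001 -1.   ] [-0.37  0.35  1.95 -0.    0.83 -0.36] 0.013698907278820636
blue_knob_grip 0.76 [316.4 292.9] [ 0.4655 -0.1701  0.075 ] tool mm [ 0.9 -0.7 -5.7]
red [223. 241.] [206 228  37  27 703] [ 0.4182 -0.1583  0.034 ]
red [581. 284.] [569 278  30  12 213] [ 0.6065 -0.1852  0.034 ]
[-1.21145472  0.179895    6.8381358 ] [-0.10097616  0.28813758  0.86403303] 35.10887861251831
```

View pics/w5.png

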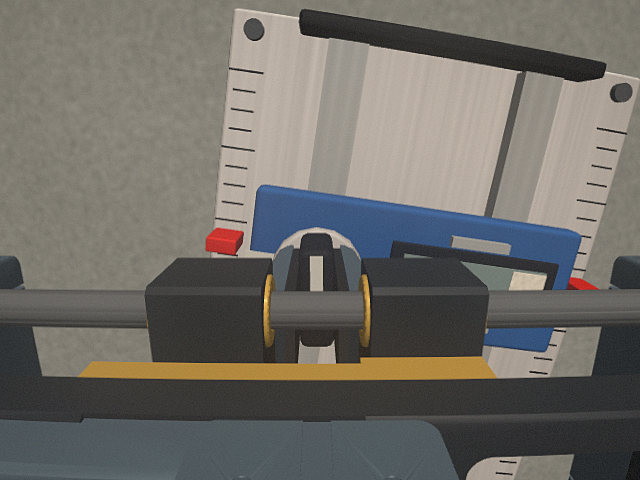

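The moment about z jumped to 0.86 N m, which means the knob is at its stop. The bar is still square in the pads. I'll ease off, release and lift.

>>> {"name": "carry_out", "arguments": {"moves": [[[0,0,0,0,0,-1.5,0.05],[0,0,0,0,0,0,0.2],[0,0,0,0,0,0,0.4],[0,0,0,0,0,0,0.5],[0,0,0,0,0,0,0.5],[0,0,-15,0,0,0,0.5],[0,0,-30,0,0,0,0.5],[0,0,-40,0,0,0,0.5],[0,0,-40,0,0,0,0.5],[0,0,-25,0,0,0,0.5],[0,0,0,0,0,0,0.5]]]}}

```text
clock: 10.58
tool_pos: [0.4674, -0.1715, 0.2217]
ee_rot: [2.208, 2.227, 0.004]
contact_force: [0.4, 0.0, 0.5]
finger_gap: 0.0455
grip_force: 0.0
```

```bash
python3 w.py w6
```

```text
10.575 [ 0.4674 -0.1715  0.2217] x [-0.008  1.    -0.002] y [1.    0.008 0.006] z [ 0.006 -0.002 -1.   ] [-0.37  0.2   1.74  0.    1.2  -0.38] 0.045480769374689964
blue_knob_grip 0.56 [314.9 218. ] [ 0.4665 -0.172   0.075 ] tool mm [ -0.2  -1.8 146.7]
red [259. 194.] [249 188  21  13 203] [ 0.4174 -0.1597  0.034 ]
red [476. 230.] [464 223  22  14 180] [ 0.6116 -0.1909  0.034 ]
```

View pics/w6.png

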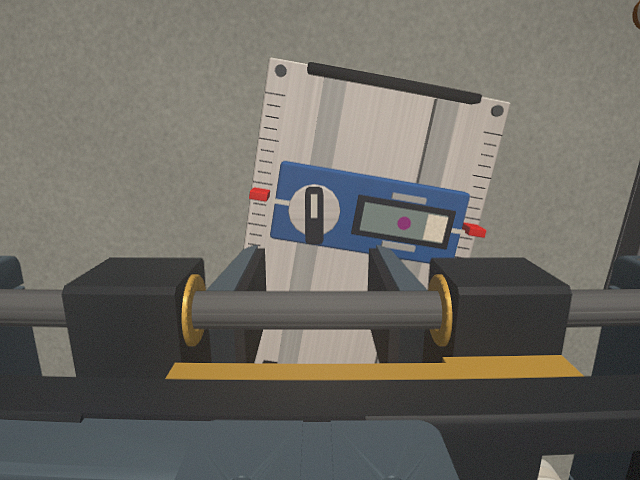

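Left pointer (283,202) and right pointer (458,231) stand within about 4 mm of the line between the tabs at (259,194) and (476,230). The knob is turned to its stop and the gripper is clear.

```bash
python3 -c "
from h import *
print(finish_job())"
```

```text
the job is handed in; nothing more can be done
None
```

The blue carriage stands within about 4 mm of the red index (12 mm allowed), with its knob clamped clockwise to the stop. The gripper is open and clear, the orange carriage was not touched, and the job was handed in at about 11 s; no verdict came back.

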